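Open the wheeled stock tub and draw out its pull handle

ROBOT

A 6-joint arm with a two-finger parallel gripper is mounted at the origin on the work surface. World frame = base frame: x ahead of the robot, y to its left, z up, the work surface at z = 0. Lengths are in m, angles in rad, forces in N, time in s.
With the tool pointing down it reaches from about 0.375 to 0.9 m from the base axis. Payload 3.1 kg.
Tool frame: the origin (TCP) lies on the front face of the gripper's body, between the roots of the fingers; the fingertips stand 70 mm ahead of it and the grasp point (between the pads) lies 51 mm ahead of it; z points along the fingers, y is the line along which they close (so a half turn about z gives the same grasp; the last joint's range is limited). The gripper opens to 87 mm and grips with 3 to 60 N. Pads are 19 mm wide; open, the fingers measure 117 mm over their backs; the gripper's body (75 mm by 190 mm) begins 51 mm behind the grasp point.
Start: joints at [1.034, 0.527, 1.433, -0, 1.181, -0.178], TCP at [0.219, 0.585, 0.292] pointing down, gripper open.
Joint ranges: [-3.08, 3.08], [-0.75, 2.2], [0.22, 2.44], [-1.43, 4.57], [0, 2.65], [-2.85, 2.85]. Speed limits (rad/s): [2.79, 2.79, 3.14, 3.14, 3.14, 3.14].

INTERFACE

Orientations are given as a 3x3 rotation matrix whose columns are the frame's x, y, z axes.
In Python, from cell import readout, eyes, finish_job gives the robot as it stands.
- The arm moves only by the tool move_arm, never from a script. Its argument "commands" is one flat list of numbers, 4 for each row, row after row: the shift along the tool's x, y, z in cm, then the turn about the tool's z in rad. In form: [x, y, z, spin, x, y, z, spin, ...]. A call has 1 to 8 rows; each row is the pose to reach, as a shift and turn from the pose commanded when the call began, along the tool's axes at that moment; what a row does not reach only later rows make up. A row lasts 1/10 s, in which the tool goes at most 50 mm and 8.59 degrees, less where a joint would pass 70% of its speed; a pose out of reach is approached as far as the arm can. A call with a gripper value outside its range is refused whole. "hand" is the finger opening in cm, from 0 to 8.7, set as the call begins (left out, the last holds). The fingers move at their own pace and stop on an object; "grip_force" is the grip in N (left out, the last holds). Time passes only in rows, so rows that repeat a pose let the fingers close. It gives the time, the measured TCP pose, the force, the opening and the grip force at its end, in the units of the state.
- readout.read_state(): the state, without advancing time (a new reading comes with each control period).
- eyes.grab_frame(name): name is "scene" or "top" or "wrist"; returns the picture (420x560x3 uint8, blue, green, red); there is no depth.
- eyes.get_calibration(name): a dict with "fx", "fy", "cx", "cy" (pixels), "origin" and "rotation" of the camera in the world. Camera axes: x right, y down, z forward; pixel columns grow to the right and rows downward; lengths in m; the calibration is good to about 2 mm. The wrist camera is an equidistant fisheye: a pixel r from the principal point sees the ray r / f radians off the axis. A picture is of the moment at which its call begins: read the wrist's pose just before it. get_calibration takes no time and is no camera call; for the wrist camera it gives the pose at the moment of the call.
- finish_job(): hands the job in; it is judged then, once.
The state is a dict: "t": time; "joint_positions": joint angles; "dq": joint speeds; "effort": joint torques, N m; "tool_pos": TCP position; "tool_rot": TCP orientation; "wrist_force": force on the tool from outside, world axes, zero at the start; "moment": the same for the moment, N m; "gripper_width": opening from 0.0 (shut) to 1.0 (fully open); "finger_force": force on a finger pad.
Only numpy, scipy, OpenCV 4.12 (cv2) and the standard library are available. Lean on these libraries where they do the work, as an engineer would, in place of code of your own. Each camera call takes 0.05 s, during which the arm holds its last target. There are 200 camera calls.

TASK

Get the wheeled stock tub ready to be loaded and towed along the shelves. First lift its loose lid off by the knob and set it down flat on the table (do not drop it); then squeeze the red button in the grip of the pull handle and draw the telescoping handle out, past its first stop, all the way to its second stop. Do not drag the tub along or disturb the other things on the table, and finish while still holding the handle by its grip, drawn fully out.

Things in the scene. Friction and masses are not known exactly. Their poses are not given: they have to be found in the camera images.
- tub: grey wheeled stock tub, half packed, about 6 kg, loose on four rubber feet (its wheels do not bear). 360 mm long (own x), 260 wide (own y), rim 205 mm above the table; 380 x 308 mm with rim flange and handle sleeves. Origin: centre of its underside, at table height. The pull handle is at its -x end and draws out along its own -x; +z up.
- lid: the tub's loose lid: light grey plate 372 (own x) x 272 mm (own y), 8 mm thick, 0.45 kg, with a 10 mm lip below, loose inside the rim: lifts straight up. Origin: centre of the lip's underside, 18 mm below the lid's top face; 195 mm above the table with the lid on the tub, 0 when flat on the table. Clear table for it lies around x 0.47, y -0.38.
- lid_knob (a point): centre of the head of the black knob in the middle of the lid: an upright cylinder 36 mm across and 27 mm tall on a narrower stem. 27 mm above the lid's top face: 240 mm above the table with the lid on the tub, 45 mm with the lid flat on the table.
- grip (a point): centre of the handle's black grip, in the middle of the crossbar: 130 mm long (tub's y), 26 mm thick (tub's x), 24 mm tall; 178 mm above the table. With the handle home it is 248 mm from the tub's origin along the tub's -x, with 45 mm free between grip and rim. Moves with the handle; axes as the tub's. Beside the grip the handle is a 14 mm tube, 300 mm wide in all.
- button_face (a point): centre of the outer face of the red release button, 7 mm proud in the middle of the grip's outer face (away from the tub); 36 mm wide (tub's y), 16 mm tall. Pinching the grip along the tub's x, one finger between grip and tub, the other on the button, presses it in.
- release (a joint): travel of the release button into the grip, towards the tub (m): 0 out, 0.006 fully in. Sprung: 2 N to start, 5 N fully in. From about 0.005 the handle is unlocked. Let go between stops it stays partly in, and springs out and locks at the next stop.
- handle (a joint): how far the telescoping handle is drawn out (m): 0 home and locked (at the start), 0.120 first stop, 0.240 second stop; 0.242 is its end. It locks at each stop (a few mm of play) when the button is out; with the button kept in it runs past the first stop. Sliding takes about 5 N. Pulled while locked or beyond its end, it drags the whole tub.
- tape: bystander: roll of brown packing tape lying flat, 104 mm across, 48 mm tall. Origin: centre of its underside.
- mug: bystander: white ceramic mug, 82 mm across plus its handle, 95 mm tall. Origin: centre of its underside.
- pen_cup: bystander: black pen cup with three pens, 76 mm across, cup 100 mm tall, pens to 150 mm. Origin: centre of its underside.
- wax_tin: bystander: flat black round tin, 84 mm across, 36 mm tall. Origin: centre of its underside.
- sunglasses: bystander: folded sunglasses with blue lenses, 142 mm wide along their own y, 43 mm tall, 25 mm deep. Origin: centre of its underside.

How it is judged:
On the way, in this order (a step that is already met when the one before it is completed fails the run):
1. the lid lies flat on the table, let go and at rest, the handle still home (height (world z) of lid_knob below 0.052 m and angle between lid_knob's own z axis and vertical below 0.05 rad and contact force between the fingers and lid below 0.1 N and linear speed of lid below 0.02 m/s and value of joint handle below 0.02 m), for 0.2 s.
2. the release button is pressed in at the handle's home position (value of joint release above 0.0045 m and value of joint handle below 0.03 m), for 0.05 s.
3. the handle is drawn out past its first stop (value of joint handle above 0.13 m), for 0.05 s.
4. the handle is at its second stop (value of joint handle above 0.235 m), for 0.2 s.
At the end, for the whole second after the job is handed in: Handle drawn out 235 mm or more, fingers still on its grip (over 2 N, grasp point within 50 mm of the grip's centre). Tub level, at rest, within 40 mm of its start. Lid flat on the table, let go and at rest (knob centre below 52 mm, tilt under 0.05 rad) (value of joint handle above 0.235 m and contact force between the fingers and tub above 2 N and distance between the grasp point and grip below 0.05 m and linear speed of each of tub, lid below 0.02 m/s and angle between tub's own z axis and vertical below 0.04 rad and distance of tub from where it was at the start of the episode below 0.04 m and height (world z) of lid_knob below 0.052 m and angle between lid_knob's own z axis and vertical below 0.05 rad and contact force between the fingers and lid below 0.1 N); the arm keeps its last pose, push and grip.
It fails at once if the tub is dragged or pushed more than 40 mm or tipped (distance of tub from where it was at the start of the episode above 0.04 m or angle between tub's own z axis and vertical above 0.12 rad).
It fails at once if the lid is dropped or thrown (moves faster than 0.6 m/s out of the fingers) (linear speed of lid above 0.6 m/s and contact force between the fingers and lid below 0.1 N).
It fails at once if another thing on the table is moved more than 30 mm (distance of any of tape, mug, pen_cup, wax_tin, sunglasses from where it was at the start of the episode above 0.03 m).
It also fails if it takes over 67 s, if anything falls off the work surface, if the arm or the gripper's body presses on something with over 40 N, if the wrist force passes 120 N, or if a joint passes its speed limit or range.

## Working session

There is one attempt and no reset: what is moved stays moved. The work goes in short steps, Python scripts to look and compute and a tool call to move; the robot and the scene stay as the last step left them, time stands still between calls to the robot, and variables do not carry over. Pictures are saved under pics/ and viewed, at most 10 in all, crops included, and the job is handed in when it is done.

Besides the shell and the picture viewer there is one more tool, called as a command line: name --argument value ..., lists and objects as JSON in quotes. move_arm: Moves the arm, as the interface text tells. Its arguments: {"type":"object","properties":{"commands":{"type":"array"},"hand":{"type":"number"},"grip_force":{"type":"number"}},"required":["commands"]}

```bash
mkdir -p pics
python3 - <<'E'
from cell import readout, eyes
import cv2,numpy as np
s=readout.read_state()
print({k:np.round(v,3).tolist() for k,v in s.items()})
for n in("scene","top"):
    cv2.imwrite(f"pics/{n}0.png",eyes.grab_frame(n))
    print({k:np.round(v,4).tolist() for k,v in eyes.get_calibration(n).items()})
E
```

```text
{'t': 0.0, 'joint_positions': [1.035, 0.528, 1.434, -0.0, 1.181, -0.179], 'dq': [0.001, -0.002, 0.002, 0.0, -0.0, 0.002], 'effort': [0.001, -44.003, -17.659, 0.063, 0.058, -0.0], 'tool_pos': [0.219, 0.585, 0.291], 'tool_rot': [[-0.937, 0.35, -0.001], [0.35, 0.937, -0.002], [0.0, -0.002, -1.0]], 'wrist_force': [-0.487, 0.18, 0.129], 'moment': [-0.044, 0.015, -0.036], 'finger_force': 0.0, 'gripper_width': 0.998}
{'fx': 414.2975, 'fy': 414.2975, 'cx': 274.688, 'cy': 214.5159, 'origin': [0.4504, -0.2732, 1.2477], 'rotation': [[0.9782, -0.1957, 0.0699], [-0.2076, -0.9335, 0.2925], [0.008, -0.3006, -0.9537]]}
{'fx': 407.5039, 'fy': 407.5039, 'cx': 279.2173, 'cy': 210.2686, 'origin': [0.3657, 0.0665, 1.2667], 'rotation': [[-0.0052, -0.9907, 0.1358], [-0.9998, 0.0025, -0.02], [0.0194, -0.1359, -0.9905]]}
```

View pics/top0.png

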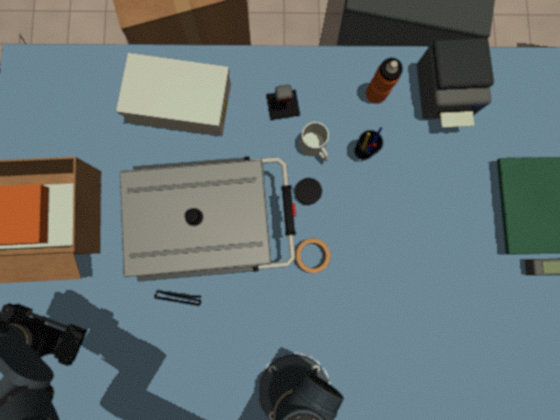

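View pics/scene0.png

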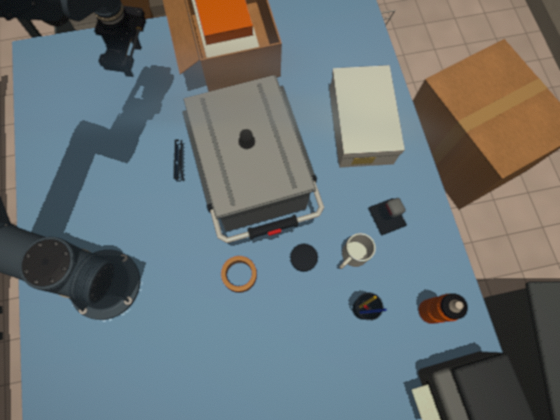

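```bash
cat > h.py <<'E'
from cell import readout, eyes
import numpy as np
def ray(n,uv):
    c=eyes.get_calibration(n);R=np.array(c["rotation"])
    return np.array(c["origin"]),R@np.array([(uv[0]-c["cx"])/c["fx"],(uv[1]-c["cy"])/c["fy"],1])
def atz(n,uv,z):
    o,d=ray(n,uv);return o+d*(z-o[2])/d[2]
def proj(n,p):
    c=eyes.get_calibration(n);q=np.array(c["rotation"]).T@(np.array(p)-c["origin"])
    return c["fx"]*q[0]/q[2]+c["cx"],c["fy"]*q[1]/q[2]+c["cy"]
E
python3 - <<'E'
from h import *
np.set_printoptions(precision=3,suppress=True)
for n,uv,z in [("top",(193.5,217),.25),("scene",(247,138),.25),("top",(289,210),.18),("scene",(273,228),.18),("top",(294,210),.178),("scene",(275,233),.178),
 ("top",(121,172),.213),("top",(262,160),.213),("top",(270,267),.213),("top",(124,276),.213),
 ("scene",(185,98),.213),("scene",(274,78),.213),("scene",(313,183),.213),("scene",(213,218),.213),
 ("top",(312,256),.048),("scene",(239,273),.048),("top",(308,191),.036),("scene",(304,257),.036),("top",(315,133),.095),("scene",(359,249),.095),("top",(369,145),.1),("scene",(369,305),.1),("top",(178,298),.04),("top",(500,158),0),("top",(501,252),0),("top",(525,260),0)]:
    print(n,uv,z,atz(n,uv,z))
for dx in(-.136,.136):
  for dy in(-.186,.186): print("lid",proj("top",(.47+dx,-.38+dy,0)))
E
```

```text
top (193.5, 217) 0.25 [0.489 0.261 0.25 ]
scene (247, 138) 0.25 [0.496 0.258 0.25 ]
top (289, 210) 0.18 [0.515 0.018 0.18 ]
scene (273, 228) 0.18 [0.516 0.018 0.18 ]
top (294, 210) 0.178 [0.516 0.005 0.178]
scene (275, 233) 0.178 [0.519 0.004 0.178]
top (121, 172) 0.213 [0.613 0.46  0.213]
top (262, 160) 0.213 [0.645 0.09  0.213]
top (270, 267) 0.213 [0.364 0.07  0.213]
top (124, 276) 0.213 [0.343 0.44  0.213]
scene (185, 98) 0.213 [0.347 0.44  0.213]
scene (274, 78) 0.213 [0.611 0.454 0.213]
scene (313, 183) 0.213 [0.645 0.11  0.213]
scene (213, 218) 0.213 [0.367 0.068 0.213]
top (312, 256) 0.048 [ 0.395 -0.055  0.048]
scene (239, 273) 0.048 [ 0.4   -0.058  0.048]
top (308, 191) 0.036 [ 0.594 -0.047  0.036]
scene (304, 257) 0.036 [ 0.597 -0.049  0.036]
top (315, 133) 0.095 [ 0.759 -0.065  0.095]
scene (359, 249) 0.095 [ 0.748 -0.07   0.095]
top (369, 145) 0.1 [ 0.721 -0.225  0.1  ]
scene (369, 305) 0.1 [ 0.732 -0.227  0.1  ]
top (178, 298) 0.04 [0.275 0.341 0.04 ]
top (500, 158) 0 [ 0.708 -0.673  0.   ]
top (501, 252) 0 [ 0.406 -0.652  0.   ]
top (525, 260) 0 [ 0.381 -0.726  0.   ]
lid (np.float64(475.3437861082931), np.float64(275.4517061419581))
lid (np.float64(355.79974405400156), np.float64(276.13607955096893))
lid (np.float64(469.32967155636516), np.float64(189.12890018528586))
lid (np.float64(353.16792782345897), np.float64(189.29765977818056))
```

move_arm --commands '[0,0,-5,0,-37,-20.9,-7,-0.446,-37,-20.9,-7,-0.446,-37,-20.9,-7,-0.446,-37,-20.9,-7,-0.446,-37,-20.9,-7,-0.446,-37,-20.9,-7,-0.446,-37,-20.9,-7,-0.446]' --hand 8.7 --grip_force 30

```text
t: 0.9
tool_pos: [0.4391, 0.3226, 0.3581]
tool_rot: [[-0.996, -0.088, -0.001], [-0.088, 0.996, -0.0], [0.001, -0.0, -1.0]]
wrist_force: [0.3, 0.7, 0.3]
gripper_width: 0.999
finger_force: 0.0
```

move_arm --commands '[-4.7,-6.7,0,0,-4.7,-6.7,0,0,-4.7,-6.7,0,0]'

```text
t: 1.2
tool_pos: [0.4939, 0.2585, 0.3579]
tool_rot: [[-0.997, -0.083, 0.001], [-0.083, 0.997, -0.001], [-0.001, -0.001, -1.0]]
wrist_force: [-1.5, 1.3, -0.2]
gripper_width: 0.996
finger_force: 0.0
```

Run:
```python
from h import *
import cv2
s=readout.read_state();c=eyes.get_calibration("wrist")
cv2.imwrite("pics/w1.png",eyes.grab_frame("wrist"))
print(s["tool_pos"]);print({k:np.round(v,4).tolist() for k,v in c.items()})
```

```text
[0.49386227 0.25847366 0.35785386]
{'fx': 325.1923, 'fy': 325.1923, 'cx': 280.8496, 'cy': 211.3825, 'origin': [0.4168, 0.2519, 0.4518], 'rotation': [[-0.0821, 0.9558, 0.2823], [0.9966, 0.0795, 0.021], [-0.0024, 0.2831, -0.9591]]}
```

View pics/w1.png

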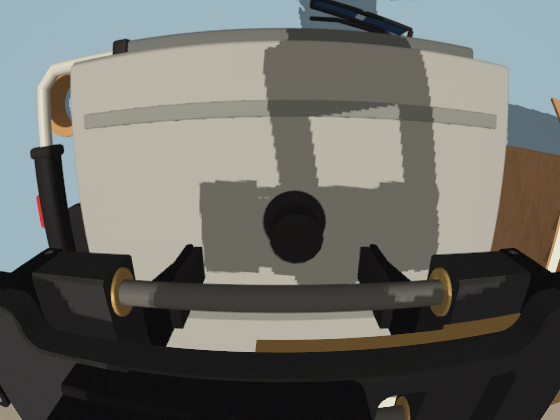

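The wrist view shows the knob head's top at about (297,238), between the fingers; the black grip with its red button is at the left, ends about (47,152) and (62,248), button around (42,211).

```bash
cat >> h.py <<'E'
def watz(uv,z,c):
    R=np.array(c["rotation"]);d=np.array([(uv[0]-c["cx"])/c["fx"],(uv[1]-c["cy"])/c["fy"]]);r=np.hypot(*d)
    v=R@np.r_[d/r*np.sin(r),np.cos(r)];o=np.array(c["origin"]);return o+v*(z-o[2])/v[2]
E
python3 - <<'E'
from h import *
c=eyes.get_calibration("wrist")
for uv,z in[((297,240),.2535),((294,219),.23),((47,152),.19),((40,211),.178)]:print(uv,watz(uv,z,c))
E
```

```text
(297, 240) [0.49177947 0.27018248 0.2535    ]
(294, 219) [0.48495409 0.26842719 0.23      ]
(47, 152) [0.45086944 0.02768379 0.19      ]
(40, 211) [ 5.16766717e-01 -3.66453848e-04  1.78000000e-01]
```

move_arm --commands '[0.2,0.7,3.5,0,0.2,0.7,5.5,0,0.2,0.7,6.7,0,0.2,0.7,6.7,0]'

```text
t: 1.65
tool_pos: [0.4867, 0.2691, 0.2896]
tool_rot: [[-0.996, -0.09, -0.004], [-0.089, 0.996, -0.001], [0.005, -0.001, -1.0]]
wrist_force: [0.3, 0.2, 0.2]
gripper_width: 1.002
finger_force: 0.0
```

move_arm --commands '[0,0,0,0,0,0,0,0,0,0,0,0,0,0,0,0,0,0,0,0,0,0,0,0]' --hand 0 --grip_force 35

```text
t: 2.25
tool_pos: [0.4885, 0.2685, 0.2915]
tool_rot: [[-0.996, -0.088, 0.0], [-0.088, 0.996, 0.0], [-0.0, 0.0, -1.0]]
wrist_force: [-0.1, -0.2, -0.7]
gripper_width: 0.537
finger_force: 0.0
```

move_arm --commands '[0,0,0,0,0,0,0,0,0,0,0,0,0,0,0,0]'

```text
t: 2.65
tool_pos: [0.4885, 0.2683, 0.2913]
tool_rot: [[-0.996, -0.088, -0.0], [-0.088, 0.996, -0.001], [0.0, -0.001, -1.0]]
wrist_force: [0.2, -2.0, 0.7]
gripper_width: 0.402
finger_force: 35.0
```

move_arm --commands '[0,0,-0.3,0,0,0,-0.8,0,0,0,-1.5,0,0,0,-2.5,0,0,0,-4,0,0,0,-5.5,0,0,0,-7,0,0,0,-7,0]'

```text
t: 3.45
tool_pos: [0.4896, 0.2691, 0.3643]
tool_rot: [[-0.996, -0.088, 0.006], [-0.088, 0.996, 0.002], [-0.006, 0.002, -1.0]]
wrist_force: [-0.5, -0.0, -4.3]
gripper_width: 0.399
finger_force: 35.0
```

move_arm --commands '[0.1,-0.8,0,0,0.3,-2.4,0,0,0.6,-5,0,0,0.9,-8,0,0,1.3,-11,0,0,1.7,-14,0,0,2,-17,0,0,2.4,-20,0,0]'

```text
t: 4.25
tool_pos: [0.481, 0.0649, 0.3604]
tool_rot: [[-0.996, -0.087, -0.002], [-0.087, 0.996, -0.001], [0.002, -0.0, -1.0]]
wrist_force: [1.0, -0.0, -4.3]
gripper_width: 0.402
finger_force: 35.0
```

move_arm --commands '[0.3,-3,0,0,0.7,-6,0,0,1.1,-9,0,0,1.4,-12,0,0,1.8,-15,0,0,2.1,-18,0,0,2.5,-21,0,0,2.8,-24,0,0]'

```text
t: 5.05
tool_pos: [0.4736, -0.1761, 0.3604]
tool_rot: [[-0.996, -0.087, -0.003], [-0.087, 0.996, 0.001], [0.003, 0.001, -1.0]]
wrist_force: [0.2, -0.2, -3.9]
gripper_width: 0.4
finger_force: 35.0
```

move_arm --commands '[0.3,-3,0,0,0.7,-6,0,0,1.1,-9,0,0,1.4,-12,0,0,1.8,-15,0,0,2.1,-18,0,0,2.3,-19.8,0,0,2.4,-20.4,0,0]'

```text
t: 5.85
tool_pos: [0.4682, -0.3817, 0.3603]
tool_rot: [[-0.996, -0.085, -0.001], [-0.085, 0.996, 0.001], [0.001, 0.001, -1.0]]
wrist_force: [-0.4, 0.1, -4.6]
gripper_width: 0.401
finger_force: 35.0
```

Run:
```python
from h import *
import cv2
s=readout.read_state();print(s["t"],s["tool_pos"],s["wrist_force"],s["gripper_width"])
a=np.hstack([cv2.resize(eyes.grab_frame(n),(400,300),interpolation=cv2.INTER_AREA) for n in("scene","top")])
cv2.imwrite("pics/c2.png",a)
```

```text
5.85 [ 0.46823901 -0.38172352  0.36027313] [-0.3891497   0.08206213 -4.56167206] 0.4013339305232684
```

View pics/c2.png

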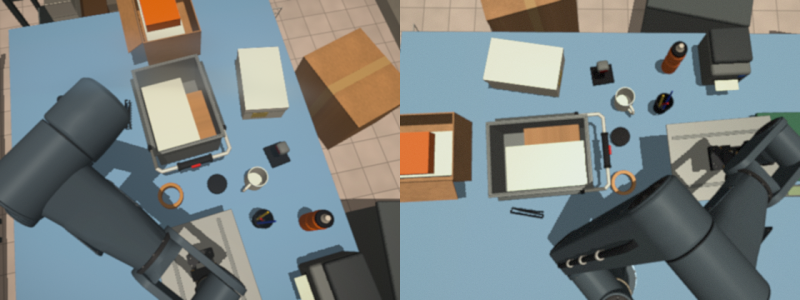

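move_arm --commands '[0,0,1,0,0,0,3,0,0,0,6,0,0,0,9,0,0,0,12,0,0,0,15,0,0,0,18,0,0,0,20,0]'

```text
t: 6.75
tool_pos: [0.469, -0.3768, 0.1589]
tool_rot: [[-0.996, -0.09, -0.003], [-0.09, 0.996, 0.004], [0.002, 0.004, -1.0]]
wrist_force: [-0.6, -0.3, -4.5]
gripper_width: 0.403
finger_force: 35.0
```

move_arm --commands '[0,0,2,0,0,0,3.5,0,0,0,4.8,0,0,0,5.4,0,0,0,5.8,0,0,0,6,0,0,0,6,0,0,0,6,0]'

```text
t: 7.55
tool_pos: [0.4697, -0.38, 0.102]
tool_rot: [[-0.996, -0.088, 0.001], [-0.088, 0.996, -0.001], [-0.001, -0.001, -1.0]]
wrist_force: [0.2, 0.5, -4.3]
gripper_width: 0.403
finger_force: 35.0
```

move_arm --commands '[0,0,0.2,0,0,0,0.4,0,0,0,0.5,0,0,0,0.55,0,0,0,0.6,0,0,0,0.6,0]'

```text
t: 8.15
tool_pos: [0.4694, -0.3796, 0.0964]
tool_rot: [[-0.996, -0.088, 0.0], [-0.088, 0.996, -0.0], [-0.0, -0.0, -1.0]]
wrist_force: [-2.1, 2.2, 5.5]
gripper_width: 0.401
finger_force: 35.0
```

Contact with the table; release and rise.

move_arm --commands '[0,0,0,0,0,0,0,0,0,0,0,0,0,0,0,0,0,0,0,0,0,0,0,0,0,0,0,0]' --hand 8.7

```text
t: 8.85
tool_pos: [0.4695, -0.3796, 0.0952]
tool_rot: [[-0.996, -0.088, -0.0], [-0.088, 0.996, 0.0], [0.0, 0.0, -1.0]]
wrist_force: [-0.1, 0.7, -0.3]
gripper_width: 0.942
finger_force: 0.0
```

move_arm --commands '[0,0,-2,0,0,0,-5,0,0,0,-9,0,0,0,-14,0,0,0,-19,0,0,0,-24,0,0,0,-24,0]'

```text
t: 9.55
tool_pos: [0.4719, -0.3823, 0.3438]
tool_rot: [[-0.996, -0.088, 0.011], [-0.088, 0.996, -0.013], [-0.01, -0.014, -1.0]]
wrist_force: [0.5, -0.9, 0.4]
gripper_width: 0.997
finger_force: 0.0
```

move_arm --commands '[-0.8,4,0,0,-1.6,8.5,0,0,-2.6,13,0,0,-3.6,18,0,0,-4.6,23,0,0,-5.6,28,0,0,-6.6,33,0,0,-7.4,37,0,0]'

```text
t: 10.35
tool_pos: [0.5099, -0.0022, 0.3347]
tool_rot: [[-0.996, -0.088, -0.001], [-0.088, 0.996, 0.001], [0.001, 0.001, -1.0]]
wrist_force: [0.6, 0.7, -0.4]
gripper_width: 0.998
finger_force: 0.0
```

move_arm --commands '[-0.4,2,0,0,-0.4,2,0,0,-0.4,2,0,0]'

```text
t: 10.65
tool_pos: [0.5125, 0.0158, 0.3348]
tool_rot: [[-0.996, -0.089, -0.001], [-0.089, 0.996, -0.001], [0.001, -0.0, -1.0]]
wrist_force: [0.5, -0.3, 0.7]
gripper_width: 1.002
finger_force: 0.0
```

Run:
```python
from h import *
import cv2
s=readout.read_state();c=eyes.get_calibration("wrist")
cv2.imwrite("pics/w3.png",eyes.grab_frame("wrist"))
cv2.imwrite("pics/top3.png",eyes.grab_frame("top"))
print(s["tool_pos"]);print({k:np.round(v,4).tolist() for k,v in c.items()})
```

```text
[0.51250332 0.01578798 0.3347984 ]
{'fx': 325.1923, 'fy': 325.1923, 'cx': 280.8496, 'cy': 211.3825, 'origin': [0.4357, 0.0087, 0.4289], 'rotation': [[-0.0891, 0.9558, 0.2803], [0.996, 0.0859, 0.0236], [-0.0015, 0.2813, -0.9596]]}
```

View pics/w3.png

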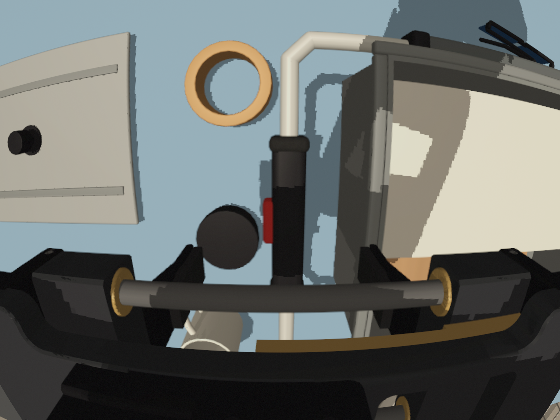

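View pics/top3.png

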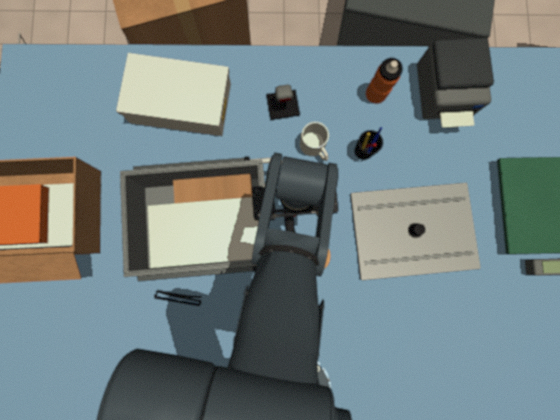

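The lid lies flat and clear. In the wrist view the grip runs from (290,144) to (288,283) and is about 33 px wide, with the red button face at column 264, rows 198–243.

Run:
```python
from h import *
c=eyes.get_calibration("wrist")
for uv,z in[((290,144),.19),((288,282),.19),((273,220),.19),((306,220),.19),((264,220),.18),((289.5,213),.19)]:print(uv,watz(uv,z,c))
```

```text
(290, 144) [0.45400316 0.01568483 0.19      ]
(288, 282) [0.56631909 0.02469653 0.19      ]
(273, 220) [0.51324836 0.00802384 0.19      ]
(306, 220) [0.51103908 0.03344938 0.19      ]
(264, 220) [0.5171222  0.00081156 0.18      ]
(289.5, 213) [0.50652087 0.02018743 0.19      ]
```

move_arm --commands '[0,0.1,1,0,0,0.1,2.5,0,0,0.1,4,0,0,0.1,4,0,0,0.1,4,0]' --hand 6.2 --grip_force 30

```text
t: 11.25
tool_pos: [0.5126, 0.016, 0.2949]
tool_rot: [[-0.996, -0.087, -0.001], [-0.087, 0.996, 0.0], [0.001, 0.0, -1.0]]
wrist_force: [-0.3, -0.6, -0.4]
gripper_width: 0.725
finger_force: 0.0
```

move_arm --commands '[0,0,1.5,0,0,0,3,0,0,0,4.5,0,0,0,5.8,0,0,0,6.5,0,0,0,6.5,0,0,0,6.5,0]'

```text
t: 11.95
tool_pos: [0.5132, 0.0165, 0.2309]
tool_rot: [[-0.996, -0.088, 0.001], [-0.088, 0.996, -0.0], [-0.001, -0.0, -1.0]]
wrist_force: [-0.0, -0.8, 0.8]
gripper_width: 0.713
finger_force: 0.0
```

move_arm --commands '[0,0,0.1,0,0,0,0.1,0,0,0,0.1,0,0,0,0.1,0,0,0,0.1,0,0,0,0.1,0,0,0,0.1,0,0,0,0.1,0]' --hand 0

```text
t: 12.75
tool_pos: [0.5128, 0.017, 0.2295]
tool_rot: [[-0.996, -0.088, 0.0], [-0.088, 0.996, 0.0], [-0.0, 0.0, -1.0]]
wrist_force: [-0.6, 4.3, 3.6]
gripper_width: 0.307
finger_force: 30.0
```

move_arm --commands '[0,-0.3,0,0,0,-0.8,0,0,0,-1.6,0,0,0,-2.6,0,0,0,-3.6,0,0,0,-4.6,0,0]'

```text
t: 13.35
tool_pos: [0.5166, -0.0294, 0.2295]
tool_rot: [[-0.996, -0.088, -0.0], [-0.088, 0.996, 0.001], [0.0, 0.001, -1.0]]
wrist_force: [0.4, 6.1, 4.8]
gripper_width: 0.302
finger_force: 30.0
```

move_arm --commands '[0,-1.5,0,0,0,-3.5,0,0,0,-5.5,0,0,0,-7.5,0,0,0,-9.5,0,0,0,-11.5,0,0,0,-13.5,0,0,0,-15,0,0]'

```text
t: 14.15
tool_pos: [0.5291, -0.1793, 0.2295]
tool_rot: [[-0.996, -0.087, -0.002], [-0.087, 0.996, 0.001], [0.002, 0.002, -1.0]]
wrist_force: [-1.0, 6.0, 6.9]
gripper_width: 0.306
finger_force: 30.0
```

move_arm --commands '[0,-1.5,0,0,0,-2.6,0,0,0,-3.4,0,0,0,-3.8,0,0,0,-3.9,0,0,0,-3.9,0,0]'

```text
t: 14.75
tool_pos: [0.5324, -0.2181, 0.2295]
tool_rot: [[-0.996, -0.088, -0.002], [-0.088, 0.996, -0.0], [0.002, -0.0, -1.0]]
wrist_force: [-2.8, 2.4, 5.1]
gripper_width: 0.304
finger_force: 30.0
```

move_arm --commands '[0,-0.2,0,0,0,-0.4,0,0,0,-0.5,0,0,0,-0.5,0,0,0,-0.5,0,0]'

```text
t: 15.25
tool_pos: [0.5326, -0.2205, 0.2294]
tool_rot: [[-0.996, -0.088, -0.003], [-0.088, 0.996, 0.005], [0.003, 0.005, -1.0]]
wrist_force: [-0.8, 9.1, 7.8]
gripper_width: 0.3
finger_force: 30.0
```

move_arm --commands '[0,-0.1,0,0,0,-0.2,0,0,0,-0.2,0,0,0,-0.2,0,0]'

```text
t: 15.65
tool_pos: [0.5326, -0.2208, 0.2293]
tool_rot: [[-0.996, -0.087, -0.004], [-0.087, 0.996, 0.008], [0.003, 0.008, -1.0]]
wrist_force: [-0.8, 12.1, 8.0]
gripper_width: 0.306
finger_force: 30.0
```

Run:
```python
from h import *
import cv2
cv2.imwrite("pics/s4.png",eyes.grab_frame("scene"))
```

```text
(no output)
```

View pics/s4.png

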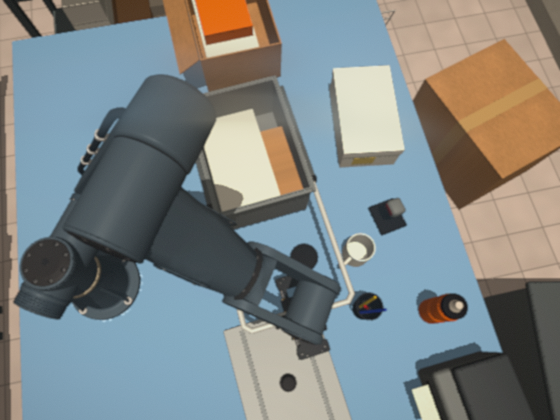

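The picture shows the tub's rim corner still near (313,183), and the mug (359,249) and pen cup (369,305) where they were. The handle is fully out, and the lid lies flat with its knob at (289,382).

```bash
python3 -c "
from cell import finish_job; print(finish_job())"
```

```text
the job is handed in; nothing more can be done
None
```

I handed the job in at about 16 s: the lid lies flat on the table, the handle is drawn out to its end stop and still gripped with the button in, and the tub, mug and pen cup look unmoved in the last picture; `finish_job` returned no verdict.

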